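# Load the tin rocker evenly

### The arm

A 6-joint arm with a two-finger parallel gripper is mounted at the origin on the work surface. World frame = base frame: x ahead of the robot, y to its left, z up, the work surface at z = 0. Lengths are in m, angles in rad, forces in N, time in s.
With the tool pointing down it reaches from about 0.275 to 0.85 m from the base axis. Payload 19 kg.
Tool frame: the origin (TCP) lies between the finger pads; the fingertips stand 19 mm ahead of it and the grasp point (between the pads) is the TCP; x points along the fingers, y is the direction in which the jaws open and shut, and the axes are right-handed (so a half turn about x gives the same grasp; the last joint's range is limited). The gripper opens to 85 mm and grips with 20 to 120 N. Pads are 22 mm wide; open, the fingers measure 114 mm over their backs; the gripper's body (76 mm by 85 mm) begins 54 mm behind the grasp point. The pads swing forward as they close: fully open they stand 13 mm farther back than shut.
Start: joints at [1.002, 0.15, 1.437, -0, 1.554, -0.134], TCP at [0.242, 0.521, 0.25] pointing down, gripper open.
Joint ranges: [-2.8, 2.8], [-0.68, 2.1], [0.12, 2.68], [-1.39, 4.53], [0.16, 2.79], [-2.81, 2.81]. Speed limits (rad/s): [1.89, 1.89, 2.22, 3.01, 3.01, 3.01].

### API

Orientations are given as [roll, pitch, yaw] about the fixed x, y, z axes, in that order (R = Rz(yaw) Ry(pitch) Rx(roll)).
In Python, from rig import robot gives the robot as it stands.
- The arm moves only by the tool arm_command, never from a script. Its argument "increments" is a list of rows, each a list of 3 entries, a list of its own where there are three numbers: the shift along the tool's x, y, z in mm, then the turn, a rotation vector about the tool's x, y, z in rad, then the opening, from -1 (shut) to 1 (fully open), so that 0 is half open. In form: [[[dx, dy, dz], [rx, ry, rz], claw], ...]. A call has 1 to 10 rows; each row is the pose to reach, as a shift and turn from the pose measured when the call began, along the tool's axes at that moment; what a row does not reach only later rows make up. A row lasts 1/10 s, in which the tool goes at most 50 mm and 8.59 degrees, less where a joint would pass 70% of its speed; a pose out of reach is approached as far as the arm can. A call with a gripper value outside its range is refused whole. The fingers move at their own pace and stop on an object; "grip_force" is the grip in N (left out, the last holds). Time passes only in rows, so rows that repeat a pose let the fingers close. It gives the time, the measured TCP pose, the force and the opening at its end, in the units of the state.
- robot.get_obs(): the state, without advancing time (a new reading comes with each control period).
- robot.grab_frame(name): name is "scene" or "top"; returns a dict with "img" (420x560x3 uint8, red, green, blue), "fx", "fy", "cx", "cy" (pixels), "world_from_camera" (4x4, takes a point from camera to world coordinates). Camera axes: x right, y up, looking along -z (the intrinsics and any distortion apply to the point x, -y, -z); pixel columns grow to the right and rows downward; lengths in m; the calibration is good to about 2 mm. A picture is of the moment at which its call begins. There is no depth.
- robot.hand_in(): hands the job in, once; it reports no verdict.
Trained networks look in the newest picture that a camera, given by its name, has taken for a name from the list of things; names that differ only in an ending like _2 or _b are one class to them, and where a whole thing is asked for, a point or a joint stands for the part that bears it (a point fixed in the world has none). Each returns a list of dicts, best first, with "score" (0 to 1); they miss things now and then, are a little off and sometimes report something else, mostly with a low value. They report only what shows in the picture. A call takes as long as a camera call. They do not tell look-alikes from the thing itself.
- robot.search_frame(camera, thing): "rect" ([centre column, centre row, width, height] in pixels, round what is visible of it).
- robot.trace(camera, thing): "mask" (420x560 bool, what is visible of it) and "rect" ([centre column, centre row, width, height] in pixels, round what is visible of it).
The state is a dict: "clock": time; "joints": joint angles; "joint_velocities": joint speeds; "joint_efforts": joint torques, N m; "tool_pos": TCP position; "eef_rot": TCP orientation; "ft_force": force on the tool from outside, world axes, zero at the start; "wrist_torque": the same for the moment, N m; "width": finger opening in m.
Only numpy, scipy, OpenCV 4.12 (cv2) and the standard library are available. Lean on these libraries where they do the work, as an engineer would, in place of code of your own. Each camera call takes 0.05 s, during which the arm holds its last target.

### The job

Load the mixing rocker for its next run: stand the two yellow tins upright in its tray, one in each end pocket, so that the tray stays level. Set them down gently and let go, and leave the red tin standing where it is.

Things in the scene. Friction and masses are not known exactly. Their poses are not given: they have to be found in the camera images.
- yellow_1_center (a point): first of the two equal yellow tins: closed upright steel cylinder with yellow band and yellow lid, 56 mm diameter, 80 mm tall, about 300 g (both weigh the same within a few percent). The point is its centre, 40 mm above its underside; z is up along its axis. Starts standing on the table. A white tin of the same size also stands on the table (not listed); it is not needed.
- yellow_2_center (a point): second yellow tin, like the first; either may go in either pocket. One tin alone tips the tray about 7 deg down on its side, to a stop: the empty pocket then stands 14 mm higher than level. Lowering the equal tin into it swings the tray back level, against a few newtons. Empty, the tray is level (weak centring spring).
- red_tin_center (a point): a red tin of the same size, heavier, that stays where it is; the point is its centre, 40 mm above its underside
- tray_mid (a point): middle of the rocker tray, on its floor, 97 mm above the table when level. Aluminium tray on a green and grey housing, 318 mm along this y axis, 88 along x; z is its upward normal. Pocket centres at y = +115 and -115 mm: black floor, 80 x 80 mm inside, lips 12 mm high, 4 thick. A 15 mm high black block with a spirit level sits between. It pivots about an axis along x, 12 mm below this point.
Mind the look-alikes: they are no part of the job. What is shaped like the part that bears yellow_1_center but purple is not meant.

How it is judged:
By the outcome, as a careful person would: the job done as asked, in the order asked, and still so for the second after the job is handed in, with the robot touching nothing.
It also fails if it takes over 61 s, if anything falls off the work surface, if the arm or the gripper's body presses on something with over 40 N, if the wrist force passes 120 N, or if a joint passes its speed limit or range.

## Working session

There is one attempt and no reset: what is moved stays moved. The work goes in short steps, Python scripts to look and compute and a tool call to move; the robot and the scene stay as the last step left them, time stands still between calls to the robot, and variables do not carry over. Pictures are saved under pics/ and viewed, and the job is handed in when it is done.

Besides the shell and the picture viewer there is one more tool, called after "Request:" in YAML: its name, and indented under it one key for each argument. arm_command: Moves the arm, as the interface text tells. Its arguments: {"type":"object","properties":{"increments":{"type":"array","items":{"type":"array"}},"grip_force":{"type":"number"}},"required":["increments"]}

```bash
mkdir -p pics; ls; cat > h.py <<'E'
import numpy as np,cv2
from rig import robot
def save(f,n): cv2.imwrite('pics/'+n,cv2.cvtColor(f['img'],cv2.COLOR_RGB2BGR))
E
python3 - <<'E'
from h import *
import pickle
o=robot.get_obs();print(o)
F={}
for c in('scene','top'):
    f=robot.grab_frame(c);save(f,c+'0.png');F[c]=f
    print({k:v for k,v in f.items() if k!='img'})
    for t in('yellow_1_center','red_tin_center','tray_mid'):
        for d in robot.trace(c,t):print(c,t,d['score'],d['rect'])
pickle.dump(F,open('f0.pkl','wb'))
E
```

```text
pics
{'clock': 0.0, 'joints': array([ 1.00199034e+00,  1.50954589e-01,  1.43799076e+00,  1.73638423e-05,
        1.55375864e+00, -1.34018975e-01]), 'joint_velocities': array([ 0.00159965,  0.00024246,  0.00050437, -0.00148437, -0.0015943 ,
       -0.00117857]), 'joint_efforts': array([-5.31910828e-04, -7.13061690e+01, -5.70881832e+01, -2.83422787e-04,
        8.83346511e-03, -7.13099007e-05]), 'tool_pos': array([0.24211464, 0.52132177, 0.24971337]), 'eef_rot': array([-1.72043574,  1.56968485, -2.15522306]), 'ft_force': array([0.55898668, 0.11407166, 0.17142927]), 'wrist_torque': array([ 0.02344932,  0.0089968 , -0.00805772]), 'width': 0.08543937627934121}
{'fx': 429.4458953348064, 'fy': 429.4458953348064, 'cx': 271.5428918674242, 'cy': 217.04941100096266, 'world_from_camera': array([[-0.14293591, -0.81407942,  0.562889  ,  1.04577909],
       [ 0.98964358, -0.10995841,  0.09227526,  0.17775422],
       [-0.01322501,  0.57024893,  0.82136548,  0.77188875],
       [ 0.        ,  0.        ,  0.        ,  1.        ]])}
scene yellow_1_center 0.79 [375.4, 253.8, 38.9, 44.3]
scene yellow_1_center 0.79 [339.1, 294.6, 38.1, 45.2]
scene yellow_1_center 0.69 [421.4, 308.0, 41.6, 45.7]
scene red_tin_center 0.93 [292.1, 263.4, 31.2, 47.1]
{'fx': 442.89019659689245, 'fy': 442.89019659689245, 'cx': 284.7061009037643, 'cy': 210.91372135656619, 'world_from_camera': array([[ 0.02213951,  0.99047845, -0.135876  ,  0.44322861],
       [-0.99973867,  0.02115943, -0.00865318,  0.10204642],
       [-0.00569573,  0.13603207,  0.99068806,  0.96602013],
       [ 0.        ,  0.        ,  0.        ,  1.        ]])}
top yellow_1_center 0.8 [141.0, 197.4, 39.2, 28.4]
top yellow_1_center 0.59 [189.8, 194.9, 34.6, 32.0]
top yellow_1_center 0.58 [155.1, 146.4, 38.1, 37.4]
top yellow_1_center 0.18 [438.6, 218.0, 172.3, 63.4]
top red_tin_center 0.7 [267.2, 177.6, 27.9, 32.9]
top tray_mid 0.9 [438.8, 217.9, 167.8, 62.7]
```

View pics/scene0.png

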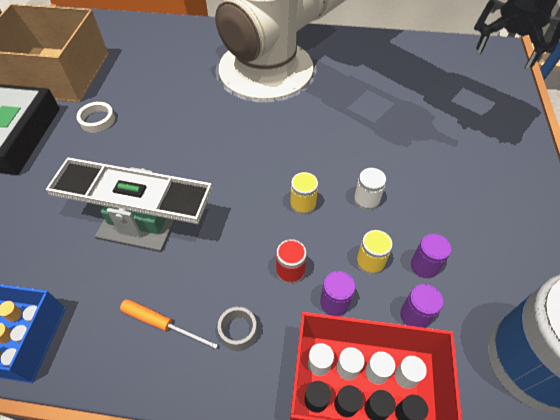

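View pics/top0.png

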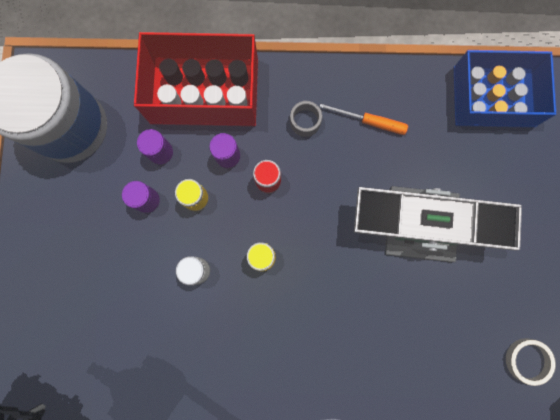

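The two yellow tins are at scene (304,192) and (375,251), which is top (261,257) and (189,194). The purple tins (scene (338,293), (423,305) and (431,256)) and the white tin are look-alikes. The red tin is at top (267,175) and the tray at top (438,218). I'll enlarge crops to confirm this and take measurements.

```bash
cat >> h.py <<'E'
def ray(f,u,v):
    d=np.array([(u-f['cx'])/f['fx'],-(v-f['cy'])/f['fy'],-1.]);T=f['world_from_camera'];return T[:3,3],T[:3,:3]@d
def atz(f,u,v,z):
    o,d=ray(f,u,v);return o+d*(z-o[2])/d[2]
def proj(f,p):
    T=f['world_from_camera'];q=T[:3,:3].T@(np.asarray(p)-T[:3,3]);return np.array([f['cx']+f['fx']*q[0]/-q[2],f['cy']+f['fy']*q[1]/q[2]])
E
python3 - <<'E'
from h import *
import pickle
F=pickle.load(open('f0.pkl','rb'))
lids={'top':{'yA':(261,257),'yB':(189,194),'red':(267,175),'wht':(190,271),'pC':(224,148),'pD':(136,195),'pE':(151,143)}}
t=cv2.resize(F['top']['img'][130:290,120:290],None,fx=4.5,fy=3.7*4.5/3.7*0.82,interpolation=cv2.INTER_CUBIC)
s=F['scene']['img'];t=F['top']['img']
a=cv2.resize(t[135:290,110:290],None,fx=4,fy=3.8,interpolation=cv2.INTER_CUBIC)
save({'img':a[:600]},'c1.png')
b=cv2.resize(s[160:290,270:410],None,fx=4.5,fy=4.5,interpolation=cv2.INTER_CUBIC);save({'img':b},'c2.png')
c=cv2.resize(t[175:265,345:530],None,fx=4.3,fy=4.3,interpolation=cv2.INTER_CUBIC);save({'img':c},'c3.png')
E
```

```text
(no output)
```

View pics/c1.png

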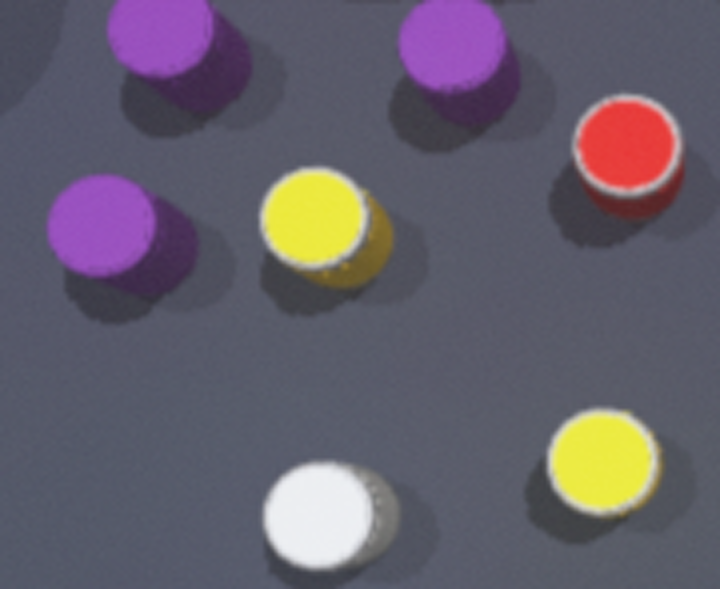

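View pics/c2.png

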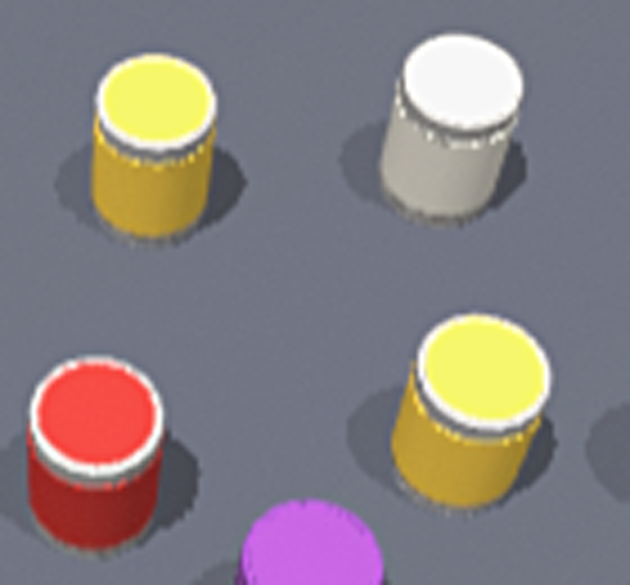

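View pics/c3.png

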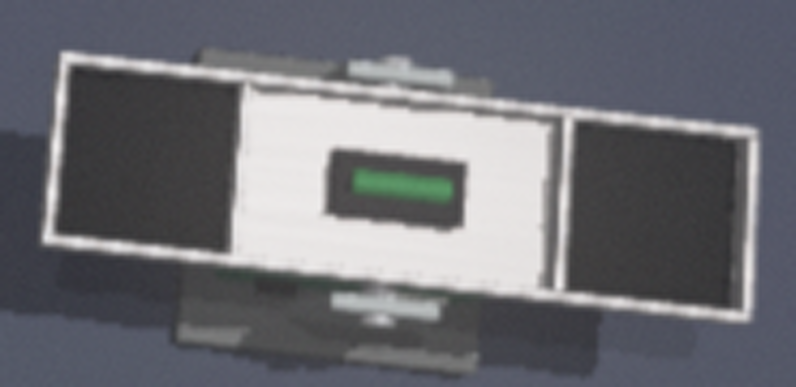

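Confirmed: both are white-rimmed with flat yellow lids. In the scene they are at (304,183) and (377,243), in the top view at (260.6,257) and (188.6,192.5). Now the metric positions.

```bash
python3 - <<'E'
from h import *
import pickle
F=pickle.load(open('f0.pkl','rb'))
pts={}
for c in F:
    h=cv2.cvtColor(F[c]['img'],cv2.COLOR_RGB2HSV)
    m=((h[...,0]>25)&(h[...,0]<35)&(h[...,1]>110)&(h[...,2]>215)).astype(np.uint8)
    r=((h[...,0]<5)&(h[...,1]>150)&(h[...,2]>215)).astype(np.uint8)
    p=((h[...,0]>135)&(h[...,0]<150)&(h[...,1]>110)&(h[...,2]>170)).astype(np.uint8)
    for nm,mm in(('y',m),('r',r),('p',p)):
        n,l,st,ce=cv2.connectedComponentsWithStats(mm)
        for i in range(1,n):
            if st[i,4]>150: print(c,nm,ce[i].round(1),st[i,2:],atz(F[c],*ce[i],.08).round(4))
f=F['top']
C=np.array([(62,50),(760,127),(752,322),(40,243)])/4.3+[345,175]-0.4
W=np.array([atz(f,*p,.109) for p in C]);print(W.round(4))
print('mid',W.mean(0),[np.linalg.norm(W[i]-W[(i+1)%4]).round(4) for i in range(4)])
e=((W[0]-W[1])+(W[3]-W[2]));print('ang',np.degrees(np.arctan2(e[1],e[0])))
s=cv2.resize(F['scene']['img'][145:260,40:220],None,fx=4.3,fy=4.3,interpolation=cv2.INTER_CUBIC)
mid=W.mean(0)[:2];u=e[:2]/np.linalg.norm(e[:2]);v=np.array([u[1],-u[0]])
for a,b in((159,44),(159,-44),(-159,-44),(-159,44)):
    q=proj(F['scene'],[*(mid+u*a/1e3+v*b/1e3),.109]);q=((q-[40,145]+.5)*4.3).astype(int);cv2.circle(s,tuple(map(int,q)),3,(255,0,0),-1)
save({'img':s},'c4.png')
E
```

```text
scene y [304.3 182. ] [ 23  17 312] [0.4747 0.1548 0.08  ]
scene y [377.2 241.8] [ 26  22 423] [0.6011 0.3049 0.08  ]
scene r [291.  251.6] [ 25  22 428] [0.644 0.147 0.08 ]
scene r [365.6 358. ] [ 171  108 1047] [0.822  0.2875 0.08  ]
scene r [381.2 374.5] [ 124   82 2679] [0.8443 0.3121 0.08  ]
scene r [340.4 413.8] [ 61  18 369] [0.91   0.2522 0.08  ]
scene p [435.6 246.1] [ 30  25 591] [0.5959 0.4124 0.08  ]
scene p [339.  284.9] [ 31  29 695] [0.7    0.2387 0.08  ]
scene p [426.5 298.6] [ 32  30 740] [0.7053 0.3892 0.08  ]
top y [187.9 191.8] [ 23  23 429] [0.5997 0.3075 0.08  ]
top y [260.1 256. ] [ 25  25 449] [0.4731 0.1569 0.08  ]
top r [266.2 172.6] [ 23  22 392] [0.643  0.1494 0.08  ]
top p [149.6 141.6] [ 26  24 464] [0.7034 0.3922 0.08  ]
top p [222.2 145.4] [ 26  24 475] [0.6984 0.2416 0.08  ]
top p [134.8 193.6] [ 26  25 498] [0.5939 0.4155 0.08  ]
[[ 0.6129 -0.0355  0.109 ]
 [ 0.584  -0.3518  0.109 ]
 [ 0.4955 -0.3438  0.109 ]
 [ 0.5241 -0.0255  0.109 ]]
mid [ 0.5541226  -0.18916585  0.109     ] [np.float64(0.3177), np.float64(0.0888), np.float64(0.3196), np.float64(0.0893)]
ang 84.82471862571022
```

View pics/c4.png

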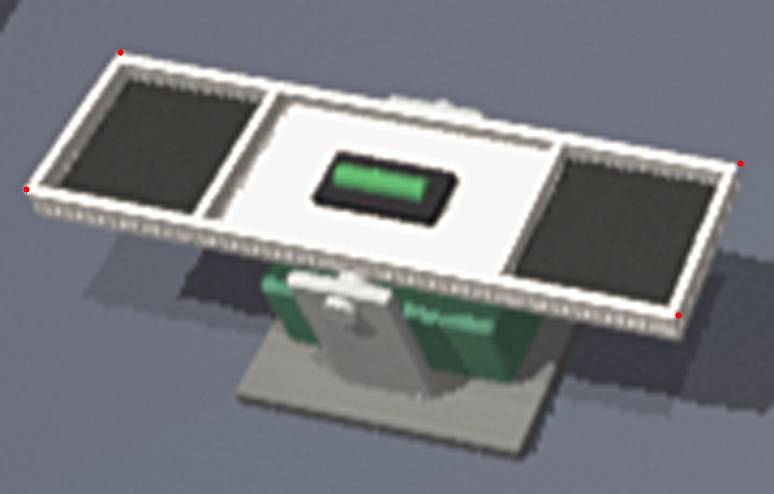

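```bash
cat >> h.py <<'E'
from scipy.spatial.transform import Rotation as Rn
U=np.array([.0903,.9959,0]);
def target(p,tilt=0.,flip=1):
    # tool x down, tool y along tray x axis; tilt about tray x axis (deg)
    y=flip*np.array([U[1],-U[0],0]);x=np.array([0,0,-1.]);R=np.stack([x,y,np.cross(x,y)],1)
    R=Rn.from_rotvec(np.radians(tilt)*np.array([U[1],-U[0],0])).as_matrix()@R
    return np.asarray(p),R
def inc(p,tilt=0.,flip=1):
    o=robot.get_obs();R=Rn.from_euler('xyz',o['eef_rot']).as_matrix();p,Rt=target(p,tilt,flip)
    rv=Rn.from_matrix(R.T@Rt).as_rotvec();
    print('d',(R.T@(p-o['tool_pos'])*1e3).round(1),'rv',rv.round(3))
def st():
    o=robot.get_obs();R=Rn.from_euler('xyz',o['eef_rot']).as_matrix()
    print(o['clock'],o['tool_pos'].round(4),'x',R[:,0].round(3),'y',R[:,1].round(3),'F',o['ft_force'].round(1),'w',round(o['width'],4),'q',o['joints'].round(2))
E
python3 - <<'E'
from h import *
st()
for f in(1,-1):
  for p in([.474,.156,.25],[.474,.156,.045]): inc(p,0,f)
E
```

```text
0.4 [0.2422 0.5214 0.2502] x [-0. -0. -1.] y [ 0.421  0.907 -0.   ] F [-0.2  0.1 -0.5] w 0.0855 q [ 1.    0.15  1.44  0.    1.55 -0.13]
d [ 2.000e-01 -2.338e+02  3.642e+02] rv [1.226 0.    0.   ]
d [ 205.2 -233.7  364.2] rv [1.226 0.    0.   ]
d [ 2.000e-01 -2.338e+02  3.642e+02] rv [-1.915 -0.     0.   ]
d [ 205.2 -233.7  364.2] rv [-1.915 -0.     0.   ]
```

Request:
arm_command:
  increments:
    - [[0,-234,364],[1.226,0,0],1]
    - [[0,-234,364],[1.226,0,0],1]
    - [[0,-234,364],[1.226,0,0],1]
    - [[0,-234,364],[1.226,0,0],1]
    - [[0,-234,364],[1.226,0,0],1]
    - [[0,-234,364],[1.226,0,0],1]
    - [[0,-234,364],[1.226,0,0],1]
    - [[0,-234,364],[1.226,0,0],1]
    - [[0,-234,364],[1.226,0,0],1]
    - [[0,-234,364],[1.226,0,0],1]
  grip_force: 35

```text
clock: 1.4
tool_pos: [0.4754, 0.1527, 0.25]
eef_rot: [-0.102, 1.57, -1.768]
ft_force: [-1.1, 0.1, 0.4]
width: 0.0856
```

```bash
python3 - <<'E'
from h import *
st();inc([.474,.156,.048])
E
```

```text
1.4 [0.4754 0.1527 0.25  ] x [-0.    -0.001 -1.   ] y [ 0.995 -0.095 -0.   ] F [-1.1  0.1  0.4] w 0.0856 q [ 0.16 -0.01  1.61 -0.    1.54  0.25]
d [202.   -1.7  -3.3] rv [-0.005  0.001  0.   ]
```

Request:
arm_command:
  increments:
    - [[40,-2,-3],[-0.005,0,0],1]
    - [[80,-2,-3],[-0.005,0,0],1]
    - [[120,-2,-3],[-0.005,0,0],1]
    - [[150,-2,-3],[-0.005,0,0],1]
    - [[175,-2,-3],[-0.005,0,0],1]
    - [[190,-2,-3],[-0.005,0,0],1]
    - [[202,-2,-3],[-0.005,0,0],1]
    - [[202,-2,-3],[-0.005,0,0],1]
    - [[202,-2,-3],[-0.005,0,0],1]

```text
clock: 2.3
tool_pos: [0.4738, 0.156, 0.0486]
eef_rot: [0.455, 1.57, -1.206]
ft_force: [0.3, 0.9, 1.6]
width: 0.0854
```

```bash
python3 - <<'E'
from h import *
st();inc([.474,.156,.048])
for c in('scene','top'):
    f=robot.grab_frame(c);q=proj(f,[.474,.156,.08]).astype(int)
    save({'img':cv2.resize(f['img'][max(0,q[1]-60):q[1]+60,q[0]-70:q[0]+70],None,fx=3,fy=3,interpolation=cv2.INTER_CUBIC)},'g1%s.png'%c)
a=np.hstack([cv2.imread('pics/g1scene.png'),cv2.imread('pics/g1top.png')]);cv2.imwrite('pics/g1.png',cv2.resize(a,None,fx=.95,fy=.95))
E
```

```text
2.3 [0.4738 0.156  0.0486] x [ 0.    -0.001 -1.   ] y [ 0.996 -0.09   0.   ] F [0.3 0.9 1.6] w 0.0854 q [ 0.16  0.16  1.87 -0.    1.12  0.25]
d [ 0.6  0.2 -0. ] rv [ 0.001  0.001 -0.   ]
```

View pics/g1.png

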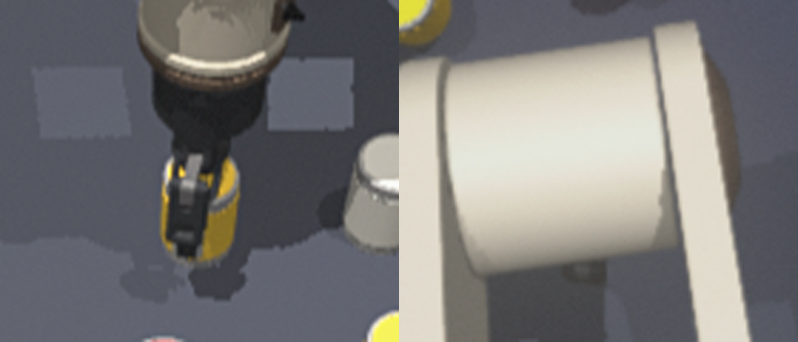

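```bash
python3 - <<'E'
from h import *
f=robot.grab_frame('scene');o=robot.get_obs()
q0=proj(f,[.474,.156,.08]).astype(int)
for p in([.474,.156,.04],[.474,.156,.08],[.474+.047,.156-.0043,.05],[.474+.047,.156-.0043,.03]):print(((proj(f,p)-q0+[70,60])*3*.95).round())
E
```

```text
[199. 207.]
[202. 173.]
[188. 248.]
[187. 264.]
```

The finger shows where it projects when centred on the tin, so it's aligned. Closing now.

Request:
arm_command:
  increments:
    - [[0,0,0],[0,0,0],-1]
    - [[0,0,0],[0,0,0],-1]
    - [[0,0,0],[0,0,0],-1]
    - [[0,0,0],[0,0,0],-1]
    - [[0,0,0],[0,0,0],-1]
    - [[0,0,0],[0,0,0],-1]
    - [[0,0,0],[0,0,0],-1]
    - [[0,0,0],[0,0,0],-1]
  grip_force: 40

```text
clock: 3.25
tool_pos: [0.4743, 0.1559, 0.0495]
eef_rot: [1.352, 1.569, -0.309]
ft_force: [-3.0, 0.2, 8.3]
width: 0.0556
```

Request:
arm_command:
  increments:
    - [[-10,0,0],[0,0,0],-1]
    - [[-30,0,0],[0,0,0],-1]
    - [[-60,0,0],[0,0,0],-1]
    - [[-100,0,0],[0,0,0],-1]
    - [[-140,0,0],[0,0,0],-1]
    - [[-170,0,0],[0,0,0],-1]
    - [[-190,0,0],[0,0,0],-1]
    - [[-200,0,0],[0,0,0],-1]
    - [[-200,0,0],[0,0,0],-1]

```text
clock: 4.15
tool_pos: [0.4741, 0.1561, 0.2506]
eef_rot: [1.572, 1.567, -0.089]
ft_force: [0.2, -1.1, -3.4]
width: 0.0553
```

```bash
python3 - <<'E'
from h import *
st();m=np.array([.5545,-.190,0]);print(m+.115*U,m-.115*U)
inc(m-.115*U+[0,0,.25])
E
```

```text
4.15 [0.4741 0.1561 0.2506] x [ 0.004 -0.    -1.   ] y [ 0.996 -0.09   0.004] F [ 0.2 -1.1 -3.4] w 0.0553 q [ 0.16 -0.01  1.61 -0.    1.54  0.25]
[ 0.5648845 -0.0754715  0.       ] [ 0.5441155 -0.3045285  0.       ]
d [  1.  111.1 452.5] rv [ 0.    -0.    -0.004]
```

Request:
arm_command:
  increments:
    - [[0,5,20],[0,0,0],-1]
    - [[0,15,60],[0,0,0],-1]
    - [[0,28,110],[0,0,0],-1]
    - [[0,40,160],[0,0,0],-1]
    - [[0,52,210],[0,0,0],-1]
    - [[0,64,260],[0,0,0],-1]
    - [[0,76,310],[0,0,0],-1]
    - [[0,88,360],[0,0,0],-1]
    - [[0,99,405],[0,0,0],-1]
    - [[0,107,435],[0,0,0],-1]

```text
clock: 5.15
tool_pos: [0.541, -0.2896, 0.2489]
eef_rot: [2.207, 1.569, 0.545]
ft_force: [0.4, 0.2, -2.4]
width: 0.055
```

```bash
python3 - <<'E'
from h import *
st();m=np.array([.5545,-.190,0])
inc(m-.115*U+[0,0,.19])
E
```

```text
5.15 [ 0.541  -0.2896  0.2489] x [ 0.001  0.001 -1.   ] y [ 0.996 -0.091  0.001] F [ 0.4  0.2 -2.4] w 0.055 q [-0.62  0.23  1.34  0.    1.56 -0.53]
d [58.9  4.4 14.6] rv [-0.001 -0.001 -0.001]
```

Request:
arm_command:
  increments:
    - [[5,4,8],[0,0,0],-1]
    - [[15,4,14],[0,0,0],-1]
    - [[30,4,15],[0,0,0],-1]
    - [[45,4,15],[0,0,0],-1]
    - [[55,4,15],[0,0,0],-1]
    - [[59,4,15],[0,0,0],-1]
    - [[59,4,15],[0,0,0],-1]
    - [[59,4,15],[0,0,0],-1]

```text
clock: 5.95
tool_pos: [0.5439, -0.3047, 0.1905]
eef_rot: [1.839, 1.569, 0.177]
ft_force: [-0.7, 0.2, -1.9]
width: 0.0553
```

```bash
python3 - <<'E'
from h import *
st();m=np.array([.5545,-.190,0])
inc(m-.115*U+[0,0,.15])
f=robot.grab_frame('scene')
save({'img':cv2.resize(f['img'][90:250,20:230],None,fx=3.5,fy=3.5,interpolation=cv2.INTER_CUBIC)},'p1.png')
E
```

```text
5.95 [ 0.5439 -0.3047  0.1905] x [ 0.002  0.    -1.   ] y [ 0.996 -0.091  0.002] F [-0.7  0.2 -1.9] w 0.0553 q [-0.63  0.28  1.41  0.    1.46 -0.54]
d [40.5  0.1 -0.2] rv [-0.001 -0.001 -0.002]
```

View pics/p1.png

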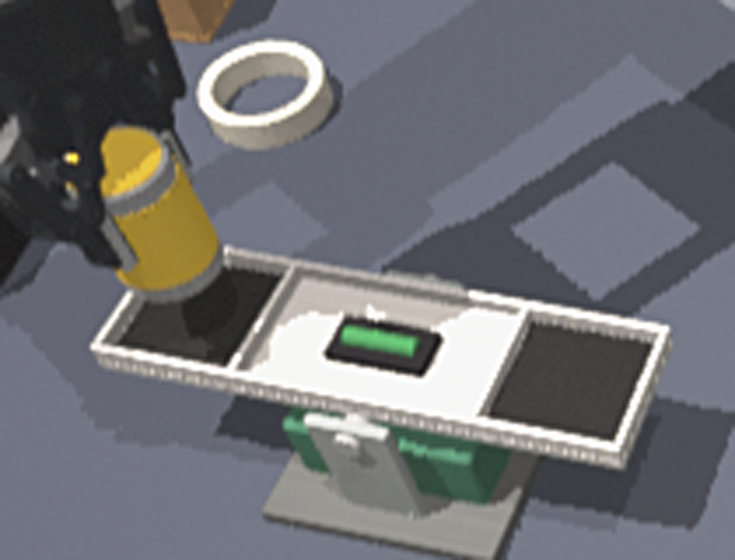

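```bash
cat >> h.py <<'E'
M=np.array([.5545,-.190,0])
def pocket(s,th,L,extra=0):
    """TCP for tin seated in pocket s(+1/-1) with tray rotated th deg about tray x (+ = -u side down)"""
    t=np.radians(th);a=s*.115;h=.012+L+extra
    return M+U*(a*np.cos(t)-h*np.sin(t))+np.array([0,0,.085+a*np.sin(t)+h*np.cos(t)])
E
python3 - <<'E'
from h import *
f=robot.grab_frame('scene')
for z in(.14,.22):print((proj(f,[.544,-.3045,z])-[20,90])*3.5)
print('extra 3mm level');inc(pocket(-1,0,.0495,.003),0)
for th in(0,2,4,6,7,7.3):
    print(th,pocket(-1,th,.0495));inc(pocket(-1,th,.0495),th)
E
```

```text
[174.70661102 264.89709911]
[113.23795474 161.87551226]
extra 3mm level
d [41.1  0.1 -0.4] rv [-0.001 -0.    -0.002]
0 [ 0.5441155 -0.3045285  0.1465   ]
d [44.1  0.1 -0.4] rv [-0.001 -0.    -0.002]
2 [ 0.54392801 -0.30659625  0.14244909]
d [48.2  0.1  1.7] rv [-0.001  0.034 -0.002]
4 [ 0.54375341 -0.30852195  0.13832819]
d [52.3  0.1  3.6] rv [-0.001  0.069 -0.002]
6 [ 0.54359189 -0.31030324  0.13414232]
d [56.5  0.1  5.4] rv [-0.001  0.104 -0.002]
7 [ 0.54351611 -0.31113906  0.13202661]
d [58.6  0.   6.2] rv [-0.001  0.122 -0.002]
7.3 [ 0.54349403 -0.31138262  0.13138908]
d [59.2  0.   6.5] rv [-0.001  0.127 -0.002]
```

Request:
arm_command:
  increments:
    - [[10,0,0],[0,0,0],-1]
    - [[22,0,0],[0,0,0],-1]
    - [[32,0,0],[0,0,0],-1]
    - [[38,0,0],[0,0,0],-1]
    - [[42,0,0],[0,0,0],-1]
    - [[44,0,0],[0,0,0],-1]
    - [[44,0,0],[0,0,0],-1]

```text
clock: 6.75
tool_pos: [0.544, -0.3049, 0.1465]
eef_rot: [1.772, 1.569, 0.11]
ft_force: [0.5, -1.2, -3.5]
width: 0.0553
```

```bash
python3 - <<'E'
from h import *
st()
for th in(2,4,6,7): inc(pocket(-1,th,.0495),th)
E
```

```text
6.75 [ 0.544  -0.3049  0.1465] x [ 0.002  0.    -1.   ] y [ 0.996 -0.091  0.002] F [ 0.5 -1.2 -3.5] w 0.0553 q [-0.64  0.3   1.46  0.    1.37 -0.54]
d [4.1 0.1 1.7] rv [-0.001  0.034 -0.002]
d [8.2 0.1 3.6] rv [-0.001  0.069 -0.002]
d [12.4  0.   5.4] rv [-0.001  0.104 -0.002]
d [14.5  0.   6.2] rv [-0.001  0.122 -0.002]
```

Request:
arm_command:
  increments:
    - [[2,0,0.8],[0,0.017,0],-1]
    - [[4,0,1.7],[0,0.034,0],-1]
    - [[6,0,2.6],[0,0.052,0],-1]
    - [[8,0,3.6],[0,0.069,0],-1]
    - [[10,0,4.5],[0,0.086,0],-1]
    - [[12,0,5.3],[0,0.103,0],-1]
    - [[13.5,0,5.9],[0,0.114,0],-1]
    - [[14.5,0,6.2],[0,0.122,0],-1]
    - [[14.5,0,6.2],[0,0.122,0],-1]
    - [[14.5,0,6.2],[0,0.122,0],-1]

```text
clock: 7.75
tool_pos: [0.5435, -0.3112, 0.1323]
eef_rot: [3.122, 1.449, 1.46]
ft_force: [-0.5, -0.6, 3.9]
width: 0.0552
```

```bash
python3 - <<'E'
from h import *
st();inc(pocket(-1,7,.0495),7)
f=robot.grab_frame('scene')
save({'img':cv2.resize(f['img'][90:250,20:230],None,fx=3.5,fy=3.5,interpolation=cv2.INTER_CUBIC)},'p2.png')
E
```

```text
7.75 [ 0.5435 -0.3112  0.1323] x [ 0.013  0.121 -0.993] y [ 0.996 -0.091  0.002] F [-0.5 -0.6  3.9] w 0.0552 q [-0.69  0.35  1.43  0.1   1.42 -0.62]
d [ 0.3  0.  -0.1] rv [-0.001 -0.    -0.002]
```

View pics/p2.png

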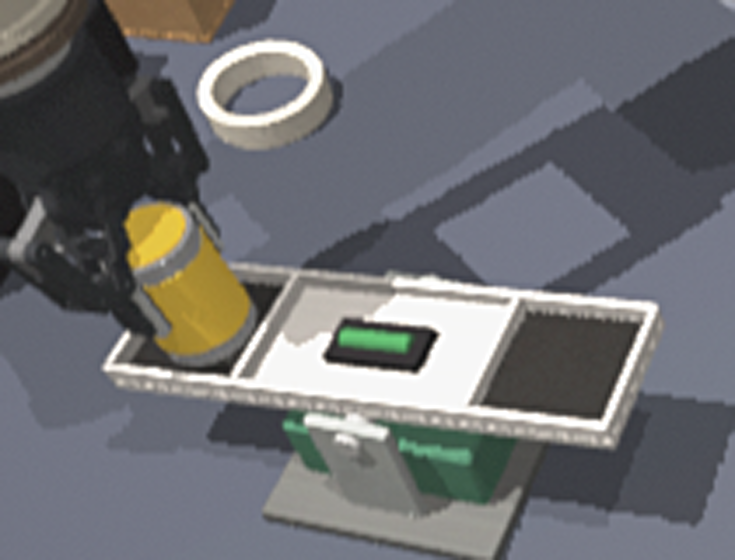

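```bash
cat >> h.py <<'E'
def tr(th,x,y,z):
    t=np.radians(th);V=np.array([U[1],-U[0],0]);h=.012+z
    return M+V*x+U*(y*np.cos(t)-h*np.sin(t))+np.array([0,0,.085+y*np.sin(t)+h*np.cos(t)])
def overlay(f,th,box,k,name,tins=(-1,1)):
    x0,y0,x1,y1=box;im=cv2.resize(f['img'][y0:y1,x0:x1],None,fx=k,fy=k,interpolation=cv2.INTER_CUBIC)
    P=lambda p:tuple(int(v) for v in (proj(f,p)-[x0,y0]+.5)*k)
    def pl(ps,c):cv2.polylines(im,[np.array([P(p) for p in ps])],True,c,1)
    pl([tr(th,a,b,.012) for a,b in((.044,.159),(-.044,.159),(-.044,-.159),(.044,-.159))],(255,0,0))
    g=np.linspace(0,2*np.pi,40)
    for s in(-1,1):
        pl([tr(th,a,s*.115+b,0) for a,b in((.04,.04),(-.04,.04),(-.04,-.04),(.04,-.04))],(0,120,255))
        if s in tins:
          for z in(0,.08):pl([tr(th,.028*np.cos(q),s*.115+.028*np.sin(q),z) for q in g],(255,0,255))
    save({'img':im},name)
E
python3 - <<'E'
from h import *
f=robot.grab_frame('scene');overlay(f,7,(20,90,230,250),3.5,'p3.png',(-1,))
E
```

```text
(no output)
```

View pics/p3.png

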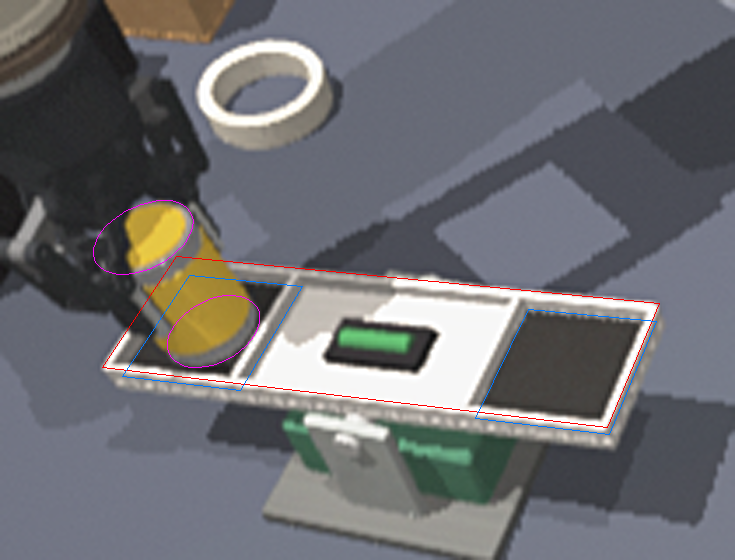

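The tray is on its stop, the tin is seated at 7°, and it is carried by the tray (about 7 N). Releasing.

Request:
arm_command:
  increments:
    - [[0,0,0],[0,0,0],0.35]
    - [[0,0,0],[0,0,0],0.4]
    - [[0,0,0],[0,0,0],0.5]
    - [[0,0,0],[0,0,0],0.6]
    - [[0,0,0],[0,0,0],0.7]
    - [[0,0,0],[0,0,0],0.75]

```text
clock: 8.45
tool_pos: [0.5435, -0.3112, 0.1323]
eef_rot: [3.121, 1.449, 1.46]
ft_force: [0.0, -0.7, 1.0]
width: 0.0749
```

Request:
arm_command:
  increments:
    - [[-8,0,0],[0,0,0],0.75]
    - [[-25,0,0],[0,0,0],0.75]
    - [[-50,0,0],[0,0,0],0.75]
    - [[-85,0,0],[0,0,0],1]
    - [[-120,0,0],[0,0,0],1]
    - [[-145,0,0],[0,0,0],1]
    - [[-145,0,0],[0,0,0],1]

```text
clock: 9.15
tool_pos: [0.5421, -0.3296, 0.2808]
eef_rot: [3.08, 1.452, 1.418]
ft_force: [0.1, 0.2, -0.0]
width: 0.085
```

```bash
python3 - <<'E'
from h import *
st();inc([.6005,.306,.27])
f=robot.grab_frame('scene');overlay(f,7,(20,90,230,250),3.5,'p4.png',(-1,))
f=robot.grab_frame('top');overlay(f,7,(340,160,540,280),3.5,'p5.png',())
E
```

```text
9.15 [ 0.5421 -0.3296  0.2808] x [ 0.018  0.117 -0.993] y [ 0.996 -0.091  0.007] F [ 0.1  0.2 -0. ] w 0.085 q [-0.72  0.3   1.2   0.1   1.71 -0.61]
d [  86.2   -0.  -632.5] rv [-0.001 -0.118 -0.007]
```

View pics/p4.png

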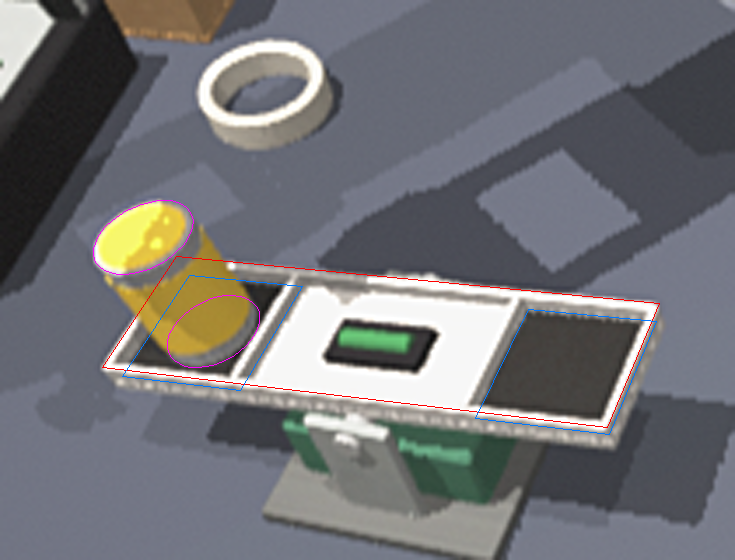

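View pics/p5.png

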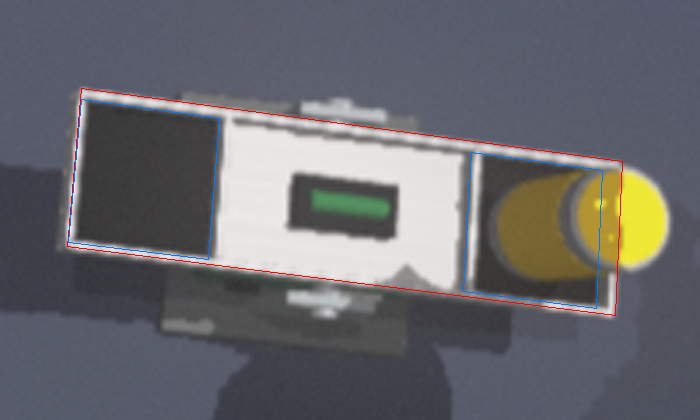

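The first tin is well centred and its pocket is down on the stop. Next, the second yellow tin at (0.6005, 0.306).

Request:
arm_command:
  increments:
    - [[4,0,-30],[0,-0.03,0],1]
    - [[11,0,-80],[0,-0.06,0],1]
    - [[18,0,-130],[0,-0.118,-0.007],1]
    - [[25,0,-180],[0,-0.118,-0.007],1]
    - [[31,0,-230],[0,-0.118,-0.007],1]
    - [[38,0,-280],[0,-0.118,-0.007],1]
    - [[45,0,-330],[0,-0.118,-0.007],1]
    - [[52,0,-380],[0,-0.118,-0.007],1]
    - [[59,0,-430],[0,-0.118,-0.007],1]
    - [[65,0,-480],[0,-0.118,-0.007],1]

```text
clock: 10.25
tool_pos: [0.5847, 0.1515, 0.2691]
eef_rot: [-2.066, 1.564, 2.555]
ft_force: [1.1, -0.5, -0.1]
width: 0.0855
```

```bash
python3 - <<'E'
from h import *
st();inc([.6005,.306,.15])
E
```

```text
10.25 [0.5847 0.1515 0.2691] x [-0.005  0.004 -1.   ] y [ 0.996 -0.091 -0.006] F [ 1.1 -0.5 -0.1] w 0.0855 q [0.12 0.21 1.33 0.   1.61 0.21]
d [ 119.6    2.4 -154.9] rv [-0.    -0.003  0.006]
```

Request:
arm_command:
  increments:
    - [[0,2,-45],[0,-0.003,0.006],1]
    - [[0,2,-90],[0,-0.003,0.006],1]
    - [[5,2,-130],[0,-0.003,0.006],1]
    - [[30,2,-150],[0,-0.003,0.006],1]
    - [[60,2,-155],[0,-0.003,0.006],1]
    - [[90,2,-155],[0,-0.003,0.006],1]
    - [[110,2,-155],[0,-0.003,0.006],1]
    - [[120,2,-155],[0,-0.003,0.006],1]
    - [[120,2,-155],[0,-0.003,0.006],1]

```text
clock: 11.15
tool_pos: [0.5994, 0.3058, 0.1477]
eef_rot: [-1.088, 1.568, -2.75]
ft_force: [-0.6, -0.1, -0.4]
width: 0.0855
```

```bash
python3 - <<'E'
from h import *
st();inc([.6005,.306,.049])
E
```

```text
11.15 [0.5994 0.3058 0.1477] x [-0.003 -0.001 -1.   ] y [ 0.996 -0.091 -0.002] F [-0.6 -0.1 -0.4] w 0.0855 q [ 0.36  0.4   1.33 -0.    1.41  0.45]
d [98.7  1.3 -0.4] rv [-0.     0.001  0.002]
```

Request:
arm_command:
  increments:
    - [[15,1,0],[0,0.001,0.002],1]
    - [[35,1,0],[0,0.001,0.002],1]
    - [[60,1,0],[0,0.001,0.002],1]
    - [[80,1,0],[0,0.001,0.002],1]
    - [[93,1,0],[0,0.001,0.002],1]
    - [[99,1,0],[0,0.001,0.002],1]
    - [[99,1,0],[0,0.001,0.002],1]
    - [[99,1,0],[0,0.001,0.002],1]

```text
clock: 11.95
tool_pos: [0.6007, 0.3058, 0.0498]
eef_rot: [1.954, 1.57, 0.292]
ft_force: [0.3, 0.2, 1.1]
width: 0.0854
```

```bash
python3 - <<'E'
from h import *
st();inc([.6005,.306,.049])
f=robot.grab_frame('scene');q=proj(f,[.6005,.306,.06]).astype(int)
print([((proj(f,p)-q+[70,60])*5).round() for p in([.6005,.306,.04],[.6005+.047,.306-.0043,.04])])
save({'img':cv2.resize(f['img'][q[1]-60:q[1]+60,q[0]-70:q[0]+70],None,fx=5,fy=5,interpolation=cv2.INTER_CUBIC)},'g2.png')
E
```

```text
11.95 [0.6007 0.3058 0.0498] x [ 0.001  0.    -1.   ] y [ 0.996 -0.091  0.001] F [0.3 0.2 1.1] w 0.0854 q [ 0.36  0.48  1.43 -0.    1.23  0.45]
d [ 0.8 -0.2 -0.2] rv [-0.    -0.    -0.001]
[array([345., 327.]), array([332., 432.])]
```

View pics/g2.png

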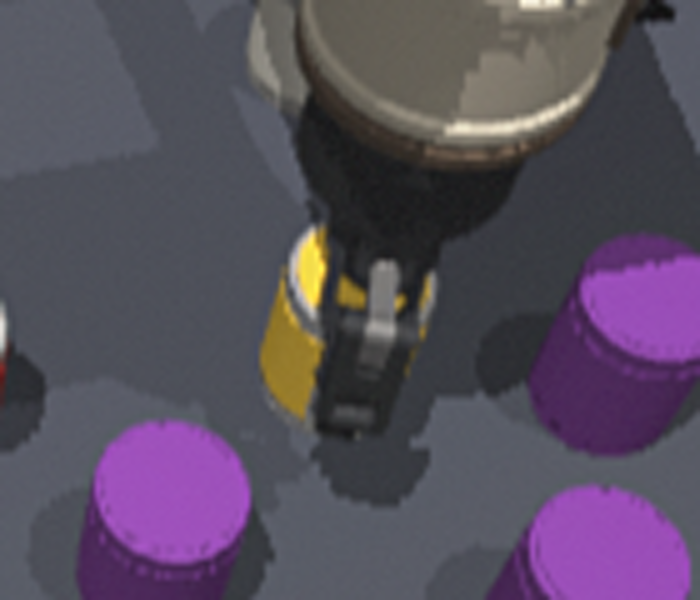

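```bash
python3 - <<'E'
from h import *
f=robot.grab_frame('scene');q=proj(f,[.6005,.306,.06]).astype(int)
for n,p in {'lid':[.6005,.306,.08],'f.03':[.653,.301,.03],'f.045':[.653,.301,.045],'f.06':[.653,.301,.06],'f.08':[.653,.301,.08],'f.03w':[.653,.312,.03],'f.03-w':[.653,.290,.03],'base':[.6005,.306,0]}.items():print(n,((proj(f,p)-q+[70,60]+.5)*5).round())
E
```

```text
lid [367. 276.]
f.03 [328. 459.]
f.045 [335. 441.]
f.06 [342. 422.]
f.08 [352. 397.]
f.03w [357. 463.]
f.03-w [299. 456.]
base [329. 379.]
```

The finger's outline may sit a few mm off along +y. That is harmless for flat pads, and I'll check it after the lift.

Request:
arm_command:
  increments:
    - [[0,0,0],[0,0,0],-1]
    - [[0,0,0],[0,0,0],-1]
    - [[0,0,0],[0,0,0],-1]
    - [[0,0,0],[0,0,0],-1]
    - [[0,0,0],[0,0,0],-1]
    - [[0,0,0],[0,0,0],-1]
    - [[0,0,0],[0,0,0],-1]
    - [[0,0,0],[0,0,0],-1]
  grip_force: 45

```text
clock: 12.85
tool_pos: [0.6008, 0.3059, 0.0507]
eef_rot: [1.991, 1.569, 0.329]
ft_force: [-2.0, -0.2, 6.7]
width: 0.055
```

Request:
arm_command:
  increments:
    - [[-10,0,0],[0,0,0],-1]
    - [[-30,0,0],[0,0,0],-1]
    - [[-60,0,0],[0,0,0],-1]
    - [[-100,0,0],[0,0,0],-1]
    - [[-140,0,0],[0,0,0],-1]
    - [[-170,0,0],[0,0,0],-1]
    - [[-190,0,0],[0,0,0],-1]
    - [[-200,0,0],[0,0,0],-1]
    - [[-200,0,0],[0,0,0],-1]

```text
clock: 13.75
tool_pos: [0.6006, 0.3059, 0.2519]
eef_rot: [2.012, 1.567, 0.35]
ft_force: [-0.6, -0.1, -3.1]
width: 0.0555
```

```bash
python3 - <<'E'
from h import *
st();inc(pocket(1,0,.0505)+[0,0,.103])
E
```

```text
13.75 [0.6006 0.3059 0.2519] x [ 0.004  0.001 -1.   ] y [ 0.996 -0.091  0.003] F [-0.6 -0.1 -3.1] w 0.0555 q [ 0.36  0.36  1.18 -0.    1.6   0.45]
d [  0.8  -1.  383.1] rv [-0.    -0.002 -0.003]
```

Request:
arm_command:
  increments:
    - [[0,0,15],[0,0,0],-1]
    - [[0,0,50],[0,0,0],-1]
    - [[0,0,95],[0,0,0],-1]
    - [[0,0,140],[0,0,0],-1]
    - [[0,0,190],[0,0,0],-1]
    - [[0,0,240],[0,0,0],-1]
    - [[0,-1,290],[0,0,0],-1]
    - [[0,-1,330],[0,0,0],-1]
    - [[0,-1,360],[0,0,0],-1]
    - [[0,-1,375],[0,0,0],-1]

```text
clock: 14.75
tool_pos: [0.5645, -0.0703, 0.25]
eef_rot: [2.313, 1.569, 0.649]
ft_force: [-0.3, 0.8, -3.2]
width: 0.0554
```

```bash
python3 - <<'E'
from h import *
st()
inc(pocket(1,7,.0507,.03),7)
E
```

```text
14.75 [ 0.5645 -0.0703  0.25  ] x [ 0.002  0.001 -1.   ] y [ 0.996 -0.093  0.002] F [-0.3  0.8 -3.2] w 0.0554 q [-0.26  0.14  1.45  0.    1.55 -0.17]
d [59.   0.8 17.4] rv [-0.003  0.121 -0.002]
```

Request:
arm_command:
  increments:
    - [[10,1,5],[0,0.03,-0.002],-1]
    - [[25,1,10],[-0.003,0.06,-0.002],-1]
    - [[42,1,15],[-0.003,0.1,-0.002],-1]
    - [[53,1,17],[-0.003,0.121,-0.002],-1]
    - [[59,1,17.4],[-0.003,0.121,-0.002],-1]
    - [[59,1,17.4],[-0.003,0.121,-0.002],-1]
    - [[59,1,17.4],[-0.003,0.121,-0.002],-1]

```text
clock: 15.45
tool_pos: [0.5642, -0.0871, 0.1914]
eef_rot: [3.14, 1.449, 1.48]
ft_force: [0.7, 0.2, -2.9]
width: 0.0554
```

```bash
python3 - <<'E'
from h import *
st();inc(pocket(1,7,.0507,.004),7);inc(pocket(1,7,.0507,0),7)
f=robot.grab_frame('scene')
x0,y0,k=40,90,3.5;im=cv2.resize(f['img'][y0:250,x0:250],None,fx=k,fy=k,interpolation=cv2.INTER_CUBIC)
g=np.linspace(0,2*np.pi,40)
for z in(.03,.11):
    pts=np.array([(proj(f,tr(7,.028*np.cos(q),.115+.028*np.sin(q),z))-[x0,y0]+.5)*k for q in g]).astype(int);cv2.polylines(im,[pts],True,(255,0,255),1)
save({'img':im},'p6.png')
E
```

```text
15.45 [ 0.5642 -0.0871  0.1914] x [ 0.011  0.121 -0.993] y [ 0.996 -0.089  0.   ] F [ 0.7  0.2 -2.9] w 0.0554 q [-0.35  0.18  1.53  0.12  1.47 -0.28]
d [26.3 -0.4  0.5] rv [ 0.001  0.    -0.   ]
d [30.3 -0.4  0.5] rv [ 0.001  0.    -0.   ]
```

View pics/p6.png

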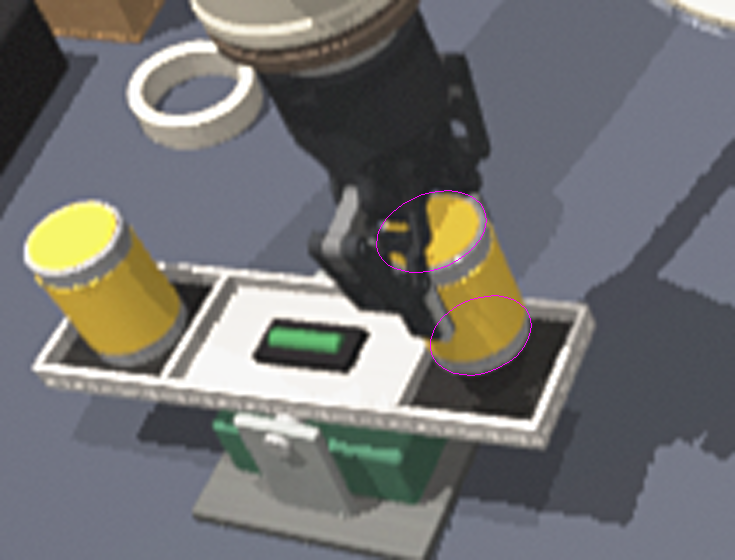

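The held tin lies right on the predicted outline and is clear of the divider. Descending into the raised pocket.

Request:
arm_command:
  increments:
    - [[6,-0.4,0.5],[0,0,0],-1]
    - [[14,-0.4,0.5],[0,0,0],-1]
    - [[20,-0.4,0.5],[0,0,0],-1]
    - [[25,-0.4,0.5],[0,0,0],-1]
    - [[28,-0.4,0.5],[0,0,0],-1]
    - [[30,-0.4,0.5],[0,0,0],-1]
    - [[30,-0.4,0.5],[0,0,0],-1]

```text
clock: 16.2
tool_pos: [0.5642, -0.084, 0.1616]
eef_rot: [3.139, 1.449, 1.478]
ft_force: [0.5, 0.3, -3.2]
width: 0.0552
```

```bash
python3 - <<'E'
from h import *
st()
for th in(6,5,4,3,2,1,0):print(th);inc(pocket(1,th,.0507,0),th)
E
```

```text
16.2 [ 0.5642 -0.084   0.1616] x [ 0.011  0.121 -0.993] y [ 0.996 -0.089  0.   ] F [ 0.5  0.3 -3.2] w 0.0552 q [-0.35  0.19  1.57  0.12  1.41 -0.28]
6
d [ 2.4 -0.  -1.1] rv [ 0.001 -0.017 -0.   ]
5
d [ 4.4 -0.  -2.1] rv [ 0.001 -0.035 -0.   ]
4
d [ 6.4 -0.  -3.1] rv [ 0.001 -0.052 -0.   ]
3
d [ 8.5 -0.  -4.1] rv [ 0.001 -0.07  -0.   ]
2
d [10.6 -0.  -5. ] rv [ 0.001 -0.087 -0.   ]
1
d [12.7 -0.  -5.9] rv [ 0.001 -0.105 -0.   ]
0
d [14.8 -0.  -6.8] rv [ 0.001 -0.122 -0.   ]
```

Request:
arm_command:
  increments:
    - [[1.2,0,-0.6],[0,-0.009,0],-1]
    - [[2.4,0,-1.1],[0,-0.017,0],-1]
    - [[3.4,0,-1.6],[0,-0.026,0],-1]
    - [[4.4,0,-2.1],[0,-0.035,0],-1]
    - [[5.4,0,-2.6],[0,-0.043,0],-1]
    - [[6.4,0,-3.1],[0,-0.052,0],-1]
    - [[7.5,0,-3.6],[0,-0.061,0],-1]
    - [[8.5,0,-4.1],[0,-0.07,0],-1]

```text
clock: 17.0
tool_pos: [0.5647, -0.0788, 0.1536]
eef_rot: [3.131, 1.52, 1.471]
ft_force: [0.6, -0.9, -0.5]
width: 0.0551
```

```bash
python3 - <<'E'
from h import *
st()
for th in(2,1,0):print(th);inc(pocket(1,th,.0507,0),th)
E
```

```text
17.0 [ 0.5647 -0.0788  0.1536] x [ 0.005  0.051 -0.999] y [ 0.996 -0.089  0.001] F [ 0.6 -0.9 -0.5] w 0.0551 q [-0.3   0.19  1.59  0.05  1.37 -0.22]
2
d [ 2.  -0.1 -1. ] rv [ 0.001 -0.016 -0.001]
1
d [ 4.  -0.1 -2. ] rv [ 0.001 -0.034 -0.001]
0
d [ 6.1 -0.1 -3. ] rv [ 0.001 -0.051 -0.001]
```

Force has gone from −3.2 to −0.5 N, so the tray is being pushed back up. Continuing to level.

Request:
arm_command:
  increments:
    - [[1,0,-0.5],[0,-0.008,0],-1]
    - [[2,0,-1],[0,-0.016,0],-1]
    - [[3,0,-1.5],[0,-0.025,0],-1]
    - [[4,0,-2],[0,-0.034,0],-1]
    - [[5,0,-2.5],[0,-0.042,0],-1]
    - [[6,0,-3],[0,-0.051,0],-1]
    - [[6,0,-3],[0,-0.051,0],-1]
    - [[6,0,-3],[0,-0.051,0],-1]

```text
clock: 17.8
tool_pos: [0.565, -0.0754, 0.1478]
eef_rot: [2.073, 1.57, 0.413]
ft_force: [0.8, 0.6, -0.6]
width: 0.0555
```

```bash
python3 - <<'E'
from h import *
st();inc(pocket(1,0,.0507,0),0)
f=robot.grab_frame('scene');overlay(f,0,(40,90,250,250),3.5,'p7.png')
E
```

```text
17.8 [ 0.565  -0.0754  0.1478] x [ 0.  0. -1.] y [ 0.996 -0.089  0.   ] F [ 0.8  0.6 -0.6] w 0.0555 q [-0.27  0.2   1.6   0.    1.35 -0.18]
d [ 0.1 -0.1  0.1] rv [ 0.001 -0.    -0.   ]
```

View pics/p7.png

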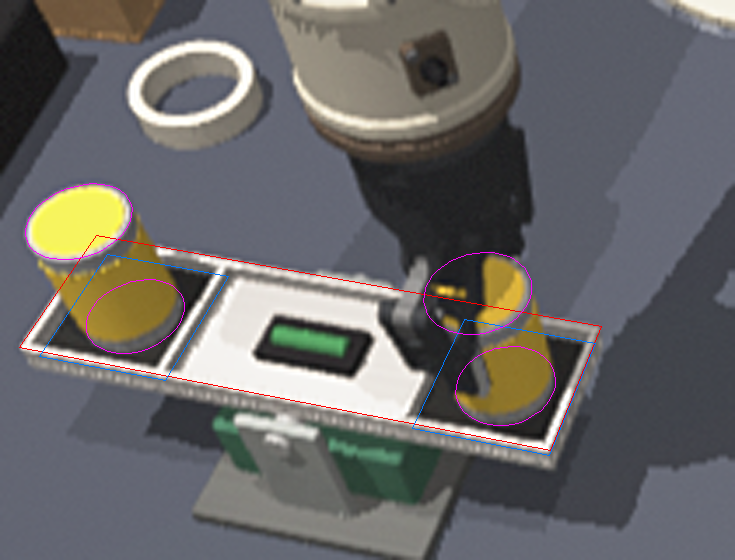

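The tray is level and the left lid coincides with the level prediction. The tin is resting on the floor (load on the wrist is down to about 0.6 N). Opening gently.

Request:
arm_command:
  increments:
    - [[0.4,0,0],[0,0,0],-1]
    - [[0.4,0,0],[0,0,0],-1]
    - [[0.4,0,0],[0,0,0],0.33]
    - [[0.4,0,0],[0,0,0],0.36]
    - [[0.4,0,0],[0,0,0],0.4]
    - [[0.4,0,0],[0,0,0],0.45]
    - [[0.4,0,0],[0,0,0],0.55]
    - [[0.4,0,0],[0,0,0],0.65]
    - [[0.4,0,0],[0,0,0],0.7]
    - [[0.4,0,0],[0,0,0],0.7]

```text
clock: 18.85
tool_pos: [0.565, -0.0755, 0.1474]
eef_rot: [2.2, 1.57, 0.54]
ft_force: [0.4, 0.1, -0.2]
width: 0.0727
```

```bash
python3 - <<'E'
from h import *
st()
f=robot.grab_frame('scene');overlay(f,0,(40,90,250,250),3.5,'p8.png')
E
```

```text
18.85 [ 0.565  -0.0755  0.1474] x [ 0.001  0.    -1.   ] y [ 0.996 -0.089  0.001] F [ 0.4  0.1 -0.2] w 0.0727 q [-0.27  0.2   1.6   0.    1.35 -0.18]
```

View pics/p8.png

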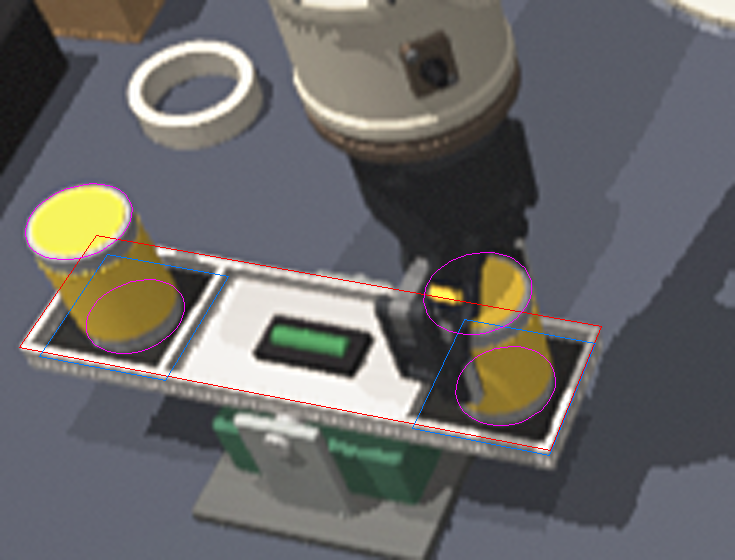

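Both tins are standing and the tray stays level with the fingers open. Withdrawing straight up.

Request:
arm_command:
  increments:
    - [[-5,0,0],[0,0,0],0.75]
    - [[-15,0,0],[0,0,0],0.75]
    - [[-35,0,0],[0,0,0],0.75]
    - [[-65,0,0],[0,0,0],0.75]
    - [[-100,0,0],[0,0,0],0.75]
    - [[-130,0,-30],[0,0,0],0.75]
    - [[-150,0,-75],[0,0,0],0.75]
    - [[-150,0,-125],[0,0,0],0.75]
    - [[-150,0,-175],[0,0,0],0.75]
    - [[-150,0,-220],[0,0,0],0.75]

```text
clock: 19.9
tool_pos: [0.5842, 0.1458, 0.2988]
eef_rot: [1.953, 1.569, 0.294]
ft_force: [0.2, -1.5, 0.7]
width: 0.0748
```

Request:
arm_command:
  increments:
    - [[0,0,-20],[0,0,0],0.75]
    - [[0,0,-20],[0,0,0],0.75]
    - [[0,0,-20],[0,0,0],0.75]
    - [[0,0,-20],[0,0,0],0.75]
    - [[0,0,-20],[0,0,0],0.75]
    - [[0,0,-20],[0,0,0],0.75]

```text
clock: 20.5
tool_pos: [0.5861, 0.165, 0.299]
eef_rot: [1.942, 1.569, 0.281]
ft_force: [0.1, -0.8, 0.0]
width: 0.0744
```

```bash
python3 - <<'E'
from h import *
st()
f=robot.grab_frame('scene');save(f,'end.png');overlay(f,0,(40,90,250,250),3.5,'e1.png')
f=robot.grab_frame('top');overlay(f,0,(340,160,540,280),3.5,'e2.png')
E
```

```text
20.5 [0.5861 0.165  0.299 ] x [ 0.002  0.001 -1.   ] y [ 0.996 -0.09   0.002] F [ 0.1 -0.8  0. ] w 0.0744 q [0.15 0.21 1.27 0.   1.66 0.24]
```

View pics/e1.png

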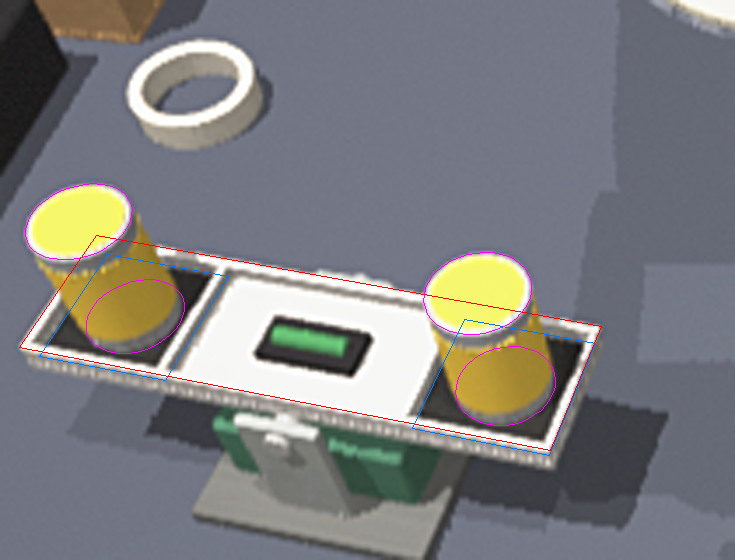

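View pics/e2.png

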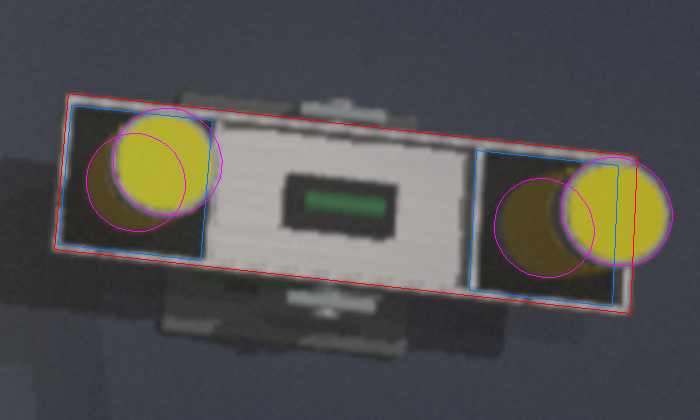

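View pics/end.png

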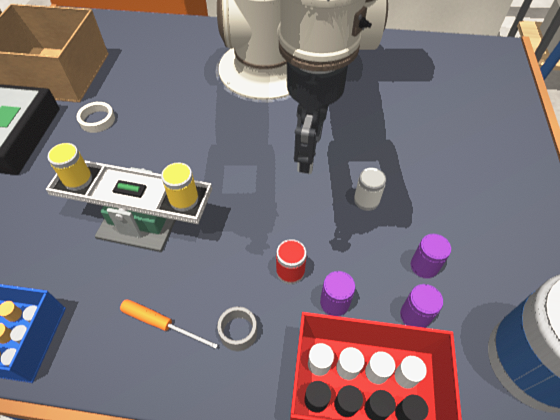

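The overlays at 0° match both tins and the tray. The red tin is still at (291,261), as before.

```bash
python3 -c "
from rig import robot
print(robot.hand_in())"
```

```text
the job is handed in; nothing more can be done
None
```

Both yellow tins are standing upright in the rocker's end pockets, and I handed the job in at about 20.6 s of the 61 s allowed. I placed the first in the far (−y) pocket, tilting it with the tray down to its stop. I lowered the second into the raised pocket, following the tray back to level, then released both gently and backed the arm well clear.

**Last checks:**
- In the final pictures from both cameras, the tins and tray match the level prediction to within a few millimetres.
- The tray showed no visible movement after I let go.
- The red tin is where it started, and the white and purple tins were not touched.
- Contact forces read at the end of each move stayed under about 9 N.

**Small disagreement:** the two cameras differed by about 2 mm on positions, so I used values averaged between them. At the second grasp, one finger looked 3–5 mm off in the picture. The tin still lined up with its predicted position after the lift, so I made no correction.

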